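# Tap the die block home and drop the keeper

## Task

Take the brass drift from its wooden rest and, with its white tip, nudge the steel die block under the green jig's hood in several short, gentle taps, drawing the drift back off the block and letting it stand still between taps, until the block is fully home against the stop hidden inside. Then lay the drift back in its rest without dropping it, and lift the red-knobbed keeper lever over its rib, swing it across behind the block and lower it fully into the other notch. Move the block with nothing but the drift, never ram it, and leave the other things on the bench where they are.

Things in the scene. Friction and masses are not known exactly. Their poses are not given: they have to be found in the camera images.
- drift_center (a point): Centre of the drift: a loose square brass bar 170 mm long (along its x) and 16 mm wide and high, about 0.3 kg, with a 22 mm white nylon tip at its +x end. It starts lying in the rest, tip to the rest's +x, its centre at the rest's centre and 36 mm above the bench.
- rest: Fixed light-wood rest. Origin: centre of its underside. Base 150 x 64 x 10 mm; two saddles 12 mm thick stand across it at x = -50 and +50 mm, tops at 28 mm: the drift lies on them along x, between lips 40 mm apart that rise to 36 mm. Between the saddles it is open for fingers down to the base (10 mm).
- jig: Fixed green cast jig. Origin: underside of its base, on the channel's centre line, below the hood's mouth; x runs along the channel into the hood, z up. Base x -70 to +100, y -50 to +130 mm, top at 20 mm. The channel, 42 mm wide between steel rails (14 mm wide, tops at 40 mm), starts at x = -65 mm.
- bed_mouth (a point): Mouth of the hood, on the channel's centre line, 35 mm above the bench; axes as the jig's. The hood runs 100 mm from here along x, 70 mm wide, underside at 56, top at 64 mm. The stop stands deep inside, unseen: it is felt when the block goes no further and the push force climbs.
- block_center (a point): Centre of the die block: loose steel, 90 mm along the jig's x, 40 wide, 30 high, about 0.55 kg, on the channel's floor (centre 35 mm above the bench), 1 mm play each side. Its blue back face, 45 mm behind this centre, is the one to tap; it sticks out of the hood even when home. Starts 20 to 45 mm short of the stop; slides with 2 to 6 N and stays where left.
- knob (a point): Centre of the keeper lever's red knob: upright cylinder 24 mm across, 30 mm high, on a short stem over the lever's tail, 76 mm above the bench with the lever down. Its x and y axes turn with the lever. The knob spins freely on its stem, so it can be carried round without turning the gripper. It is 55 mm from the pivot.
- lever_pivot (a point): The lever's vertical pivot, a post beside the channel at x = -21, y = +80 mm in the jig's frame; 48 mm above the bench; axes as the jig's. The lever is one straight 12 mm steel bar: knob tail on one side, keeper arm (85 mm) on the other.
- lever_swing (a joint): Lever angle about the pivot, rad; low friction. 0 = shut: knob at the jig's +y from the pivot, keeper arm across the channel close behind a block that is home. 1.309 = open, about as it starts, turned clockwise from above: at angle a the knob is at (55 sin a, 55 cos a) mm from the pivot in the jig's x, y. A rib between the two notches blocks it unless lifted over 10 mm.
- lever_lift (a joint): Lift of the lever on its post, m: 0 = down in a notch, at most 0.024. A spring and its weight press it down with 4 to 6 N; let go, it falls. If the block is not home the arm lands on top of the block and the lever stays up.
- tape: Bystander: yellow tape roll, 90 mm across, 25 high, loose. Origin: centre of underside.
- jar: Bystander: jar with black cap, 68 mm across, 70 high, loose. Origin: centre of underside.
- wax: Bystander: small jar with blue cap, 56 mm across, 50 high, loose. Origin: centre of underside.
- rubbing: Bystander: brick-coloured rubbing block 70 x 40 x 25 mm, loose. Origin: centre of underside.
- screwdriver: Bystander: screwdriver 190 mm long lying on the bench, loose.
Things that resemble listed ones, but are neither listed nor needed, are in the scene too. Of the things that look like the part that bears block_center, the smaller one is meant. There is more than one size of the part that bears drift_center; the job needs the smaller.

How it is judged:
By the outcome, as a careful person would: the job done as asked, in the order asked, and still so for the second after the job is handed in, with the robot touching nothing.
It also fails if it takes over 70 s, if anything falls off the work surface, if the arm or the gripper's body presses on something with over 40 N, if the wrist force passes 120 N, or if a joint passes its speed limit or range.

## Robot

A 6-joint arm with a two-finger parallel gripper is mounted at the origin on the work surface. World frame = base frame: x ahead of the robot, y to its left, z up, the work surface at z = 0. Lengths are in m, angles in degrees, forces in N, time in s.
With the tool pointing down it reaches from about 0.35 to 0.875 m from the base axis. Payload 4.2 kg.
Tool frame: the origin (TCP) lies midway between the tips of the shut fingers; the grasp point (between the pads) lies 19 mm behind it; z points along the fingers, y is the line along which they close (so a half turn about z gives the same grasp; the last joint's range is limited). The gripper opens to 87 mm and grips with 3 to 60 N. Pads are 19 mm wide; open, the fingers measure 117 mm over their backs; the gripper's body (75 mm by 190 mm) begins 51 mm behind the grasp point.
Start: joints at [-52.85, 22.042, 0.453, 0, -68.411, -14.817], TCP at [0.238, -0.578, 0.223] pointing down, gripper open.
Joint ranges: [-179.83, 179.83], [-69.29, 118.12], [-61.27, 80.66], [-181.25, 117.63], [-171.15, -9.14], [-177.46, 177.46]. Speed limits (degrees/s): [159.86, 159.86, 180, 180, 180, 180].

## Interface

Orientations are given as [roll, pitch, yaw] about the fixed x, y, z axes, in that order (R = Rz(yaw) Ry(pitch) Rx(roll)).
In Python, from workcell import env gives the robot as it stands. The module is installed in compiled form; this text tells all that it offers. Calls block until the motion is done:
- env.goto(position, orientation): joint-space move of the TCP to a pose.
- env.move_straight(position, rotation=None, rate=0.15, force_limit=None): straight line of the TCP; rotation=None keeps the orientation; rate is the mean speed in m/s. With force_limit (N) it stops when the force on the tool has changed by that much, and returns True; else False.
- env.set_joints(angles): joint-space move.
- env.gripper_to(opening, grasp_force=None): opening from 0.0 (shut) to 1.0 (fully open); grasp_force is the grip in N (None keeps the last); returns when the fingers have stopped.
- env.dwell(seconds).
- env.inverse_kinematics(position, orientation): joint angles nearest the present ones, or None.
- env.read_state(): the state.
- env.grab_frame(name): name is "side" or "top" or "wrist"; returns a dict with "image" (384x512x3 uint8, blue, green, red), "fx", "fy", "cx", "cy" (pixels), "D" ([k1, k2, p1, p2, k3] as OpenCV has them; the pictures are not rectified), "position" and "orientation" of the camera in the world. Camera axes: x right, y up, looking along -z (the intrinsics and any distortion apply to the point x, -y, -z); pixel columns grow to the right and rows downward; lengths in m; the calibration is good to about 2 mm. A picture is of the moment at which its call begins. There is no depth.
A pose or a line that the arm cannot do raises env.Unreachable and nothing moves.
- env.close_job(): hands the job in; it is judged then, once.
Trained networks look in a picture, given as the dict that the camera call returned (one of the last four; its "shot" number tells which), for a name from the list of things; names that differ only in an ending like _2 or _b are one class to them, and where a whole thing is asked for, a point or a joint stands for the part that bears it (a point fixed in the world has none). Each returns a list of dicts, best first, with "score" (0 to 1); they miss things now and then, are a little off and sometimes report something else, mostly with a low value. They report only what shows in the picture. A call takes as long as a camera call. They do not tell look-alikes from the thing itself.
- env.search_frame(picture, thing): "xyz" ([x, y, z] in m, in world coordinates, good to about 4 mm: the middle of the surface that is visible of it).
- env.trace(picture, thing): "mask" (384x512 bool, what is visible of it).
The state is a dict: "clock": time; "joint_positions": joint angles; "qvel": joint speeds; "joint_torque": joint torques, N m; "position": TCP position; "tool_rot": TCP orientation; "force": force on the tool from outside, world axes, zero at the start; "wrist_torque": the same for the moment, N m; "opening": opening from 0.0 (shut) to 1.0 (fully open); "finger_force": force on a finger pad.
Only numpy, scipy, OpenCV 4.12 (cv2) and the standard library are available. Lean on these libraries where they do the work, as an engineer would, in place of code of your own. Each camera call takes 0.05 s, during which the arm holds its last target. There are 200 camera calls.

## Working session

There is one attempt and no reset: what is moved stays moved. The work goes in short steps, each a Python script; the robot and the scene stay as the last script left them, time stands still between calls to the robot, and variables do not carry over. Pictures are saved under pics/ and viewed, at most 10 in all, crops included, and the job is handed in when it is done.

```bash
mkdir -p pics; cat > h.py <<'E'
import numpy as np, cv2
from scipy.spatial.transform import Rotation as R
from workcell import env
def cam(p):
    o=np.array(p["orientation"],float)
    Rm=o if o.shape==(3,3) else (R.from_quat(o).as_matrix() if o.size==4 else R.from_euler('xyz',o,degrees=True).as_matrix())
    K=np.array([[p["fx"],0,p["cx"]],[0,p["fy"],p["cy"]],[0,0,1.]])
    return Rm,np.array(p["position"],float),K,np.array(p["D"],float)
def onplane(p,uv,z):
    Rm,t,K,D=cam(p)
    n=cv2.undistortPoints(np.array(uv,float).reshape(-1,1,2),K,D).reshape(-1,2)
    d=np.c_[n[:,0],-n[:,1],-np.ones(len(n))]@Rm.T
    return t+d*((z-t[2])/d[:,2])[:,None]
def proj(p,X):
    Rm,t,K,D=cam(p)
    c=(np.array(X,float).reshape(-1,3)-t)@Rm*[1,-1,-1]
    return cv2.projectPoints(c,np.zeros(3),np.zeros(3),K,D)[0].reshape(-1,2)
E
python3 - <<'E'
from h import *
s=env.read_state(); print(s["clock"],s["position"],s["tool_rot"],s["force"])
a=env.grab_frame("top"); b=env.grab_frame("side")
print(a["position"],a["orientation"],a["fx"]); print(b["position"],b["orientation"])
cv2.imwrite("pics/a.png",np.hstack([cv2.resize(a["image"],(800,600))]));cv2.imwrite("pics/b.png",cv2.resize(b["image"],(800,600)))
for n in ["drift_center","rest","jig","block_center","knob","tape","jar","wax","rubbing","screwdriver"]:
  for q,l in((a,"top"),(b,"side")):
    for r in env.search_frame(q,n)[:3]: print(n,l,np.round(r["xyz"],3),round(r["score"],2),proj(q,r["xyz"]).round())
print(env.read_state()["clock"])
E
```

```text
0.0 [ 0.23727882 -0.57755593  0.22145938] [ 1.79873919e+02 -6.67269380e-03 -1.57679157e+02] [-0.03908392  0.72663249  0.27903694]
[ 0.23021939 -0.02601845  1.43648189] [ 11.328027     0.27173661 -91.43716107] 450.2411886206544
[0.11190134 0.62802255 0.90099803] [  42.91430165    1.02441603 -151.02885381]
drift_center top [ 0.455 -0.24   0.045] 0.69 [[327. 203.]]
drift_center top [ 0.281 -0.3    0.025] 0.61 [[348. 259.]]
drift_center side [ 0.448 -0.237  0.046] 0.84 [[302. 166.]]
drift_center side [ 0.266 -0.292  0.022] 0.82 [[359. 179.]]
rest top [ 0.466 -0.234  0.007] 0.76 [[323. 202.]]
rest side [ 0.458 -0.228  0.009] 0.59 [[298. 175.]]
jig top [0.609 0.095 0.023] 0.92 [[220. 160.]]
jig top [0.574 0.131 0.053] 0.5 [[208. 169.]]
jig side [0.603 0.111 0.027] 0.82 [[206. 224.]]
block_center top [ 0.613 -0.098  0.04 ] 0.77 [[280. 156.]]
block_center top [0.578 0.05  0.051] 0.69 [[233. 167.]]
block_center top [0.606 0.097 0.024] 0.56 [[219. 161.]]
block_center side [0.572 0.056 0.051] 0.72 [[224. 211.]]
block_center side [ 0.608 -0.085  0.04 ] 0.55 [[239. 180.]]
knob top [0.575 0.131 0.055] 0.55 [[208. 168.]]
knob side [0.574 0.135 0.054] 0.68 [[209. 228.]]
tape top [0.43  0.353 0.028] 0.65 [[140. 217.]]
tape side [0.427 0.355 0.022] 0.87 [[210. 321.]]
jar top [ 0.654 -0.384  0.073] 0.62 [[369. 139.]]
jar side [ 0.654 -0.373  0.048] 0.93 [[268. 127.]]
wax top [ 0.762 -0.231  0.048] 0.53 [[319. 111.]]
wax side [ 0.754 -0.223  0.037] 0.6 [[224. 144.]]
rubbing top [0.583 0.388 0.028] 0.66 [[130. 170.]]
rubbing side [0.581 0.395 0.025] 0.97 [[151. 305.]]
rubbing side [ 0.657 -0.372  0.048] 0.7 [[267. 127.]]
screwdriver top [ 0.36  -0.438  0.023] 0.83 [[389. 232.]]
screwdriver top [0.578 0.05  0.049] 0.42 [[234. 167.]]
screwdriver side [ 0.357 -0.439  0.017] 0.51 [[347. 147.]]
screwdriver side [0.578 0.397 0.027] 0.48 [[151. 306.]]
1.1
```

```bash
python3 - <<'E'
import cv2
a=cv2.imread("pics/a.png")  # scale 800/512
c=cv2.resize(a[190:440,250:640],None,fx=2.05,fy=2.05,interpolation=cv2.INTER_CUBIC);print(c.shape);cv2.imwrite("pics/ac.png",c)
E
```

```text
(512, 799, 3)
```

View pics/ac.png

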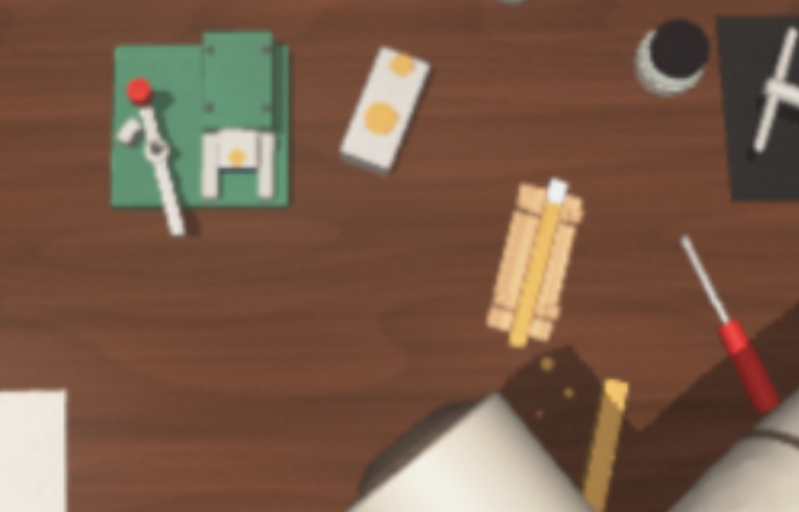

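View pics/b.png

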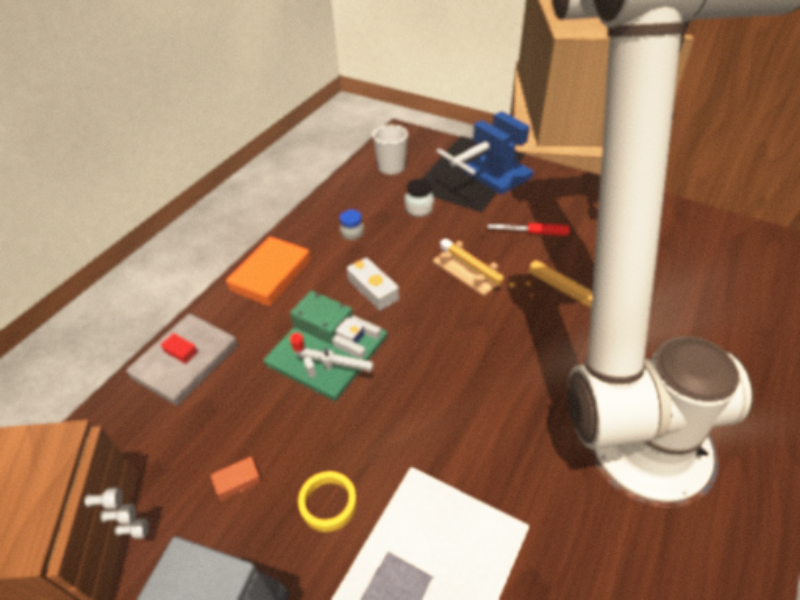

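The candidates in the enlarged top crop (`ac.png`):
- **Drifts:** one bar lies in the wooden rest at (540,265) with a white tip at (557,188). A bigger bar lies loose on the bench at (605,450). I take the one in the rest, which is smaller and matches the description.
- **Die blocks:** one sits in the jig channel at (237,148). A bigger one lies loose at (385,110). I take the one in the jig.
- **Lever:** the red knob is at (140,90), the pivot at (156,148) and the arm tip at (177,235), so it is open.

Next I'll take close looks with the wrist camera.

```bash
python3 - <<'E'
from h import *
for yaw in (-15,165):
    q=env.inverse_kinematics([.455,-.238,.30],[180,0,yaw]); print(yaw,q)
def look(xy,yaw,n):
    env.goto([*xy,.30],[180,0,yaw]); env.dwell(.2)
    p=env.grab_frame("wrist"); cv2.imwrite(f"pics/{n}.png",cv2.resize(p["image"],(800,600),interpolation=cv2.INTER_CUBIC))
    import pickle; pickle.dump(p,open(f"{n}.pkl","wb"))
    print(n,p["position"],p["orientation"],env.read_state()["clock"],env.read_state()["joint_positions"]); return p
p=look((.53,.06),180,"wj")
for n in("block_center","knob","jig"):
    for r in env.search_frame(p,n)[:2]: print(n,r["xyz"],r["score"],proj(p,r["xyz"])*800/512)
p=look((.44,-.235),165,"wr")
for n in("drift_center","rest"):
    for r in env.search_frame(p,n)[:2]: print(n,r["xyz"],r["score"],proj(p,r["xyz"])*800/512)
E
```

```text
-15 [-9.48113436e+00  8.30922730e+00 -7.24530884e+00  2.54444375e-14
 -7.44454639e+01  8.44811344e+01]
165 [-9.48113436e+00  8.30922730e+00 -7.24530884e+00 -2.54444375e-14
 -7.44454639e+01 -9.55188656e+01]
wj [0.4615866 0.0594304 0.4607983] [-1.44058302e+01  8.98175517e-02  8.99515419e+01] 3.85 [ 2.38481811e+01  1.03733197e+01 -4.72437679e+00 -6.26663212e-04
 -7.49088617e+01 -1.13890966e+02]
block_center [0.5915, -0.0866, 0.0403] 0.9 [[255.53787549 318.28496185]]
block_center [0.5738, 0.055, 0.0447] 0.73 [[397.16422964 302.26718332]]
knob [0.5688, 0.1368, 0.0539] 0.91 [[482.65057077 299.68741178]]
jig [0.5894, 0.0972, 0.0171] 0.96 [[437.71690268 309.76278676]]
wr [ 0.37438983 -0.21685712  0.46079895] [-14.43376188   0.09347692  75.10443726] 5.425 [-9.32211610e+00  6.80284649e+00 -9.03722026e+00 -2.06863348e-03
 -7.41640911e+01 -9.55811938e+01]
drift_center [0.2646, -0.2893, 0.0185] 0.85 [[295.34144751  85.83517946]]
drift_center [0.4451, -0.2394, 0.0433] 0.83 [[397.87842065 263.38717007]]
rest [0.4611, -0.2398, 0.011] 0.68 [[401.74451047 272.71794322]]
rest [0.5521, 0.0842, 0.0228] 0.62 [[733.30398446 279.58214475]]
```

View pics/wj.png

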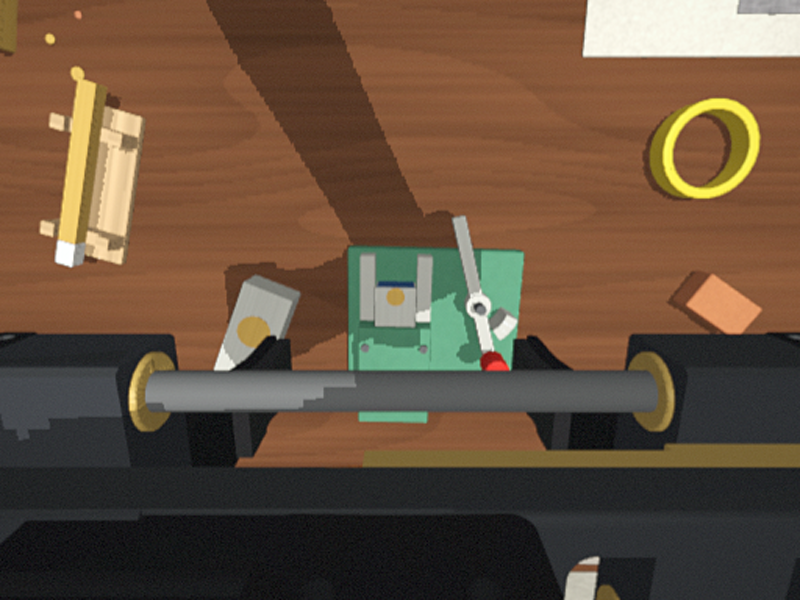

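View pics/wr.png

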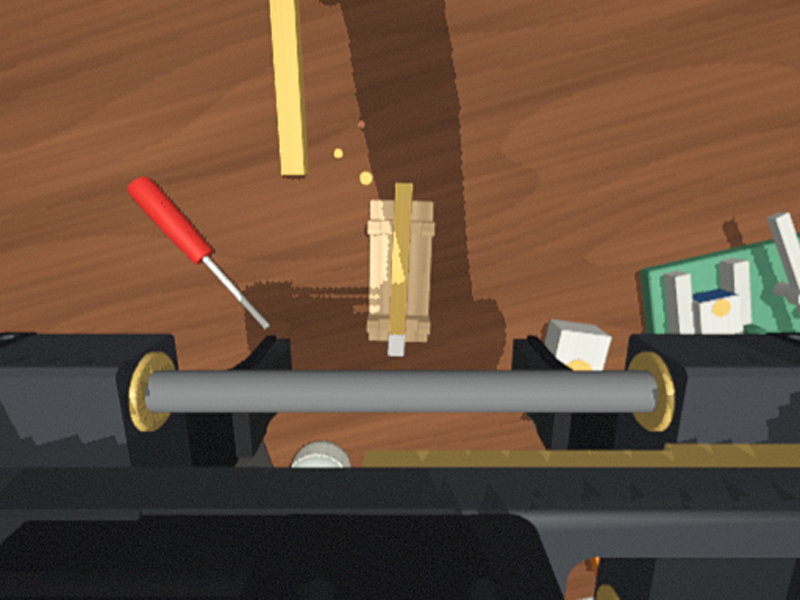

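In `wj`, the jig's back-edge corners are at about (349,247) and (523,252). The rail ends are at (360..375,255) and (418..432,255), the pivot at (479,307), the blue face's top edge at (378..413,286) and the knob at (494,362). In `wr`, the drift in the rest runs from its back end at (404,184) to the tip end at (397,356). The bigger drift is at (288,90) and not needed.

```bash
python3 - <<'E'
from h import *
import pickle
j=pickle.load(open("wj.pkl","rb"));r=pickle.load(open("wr.pkl","rb"))
f=lambda p,uv,z:onplane(p,(np.array(uv,float)+.5)*.64-.5,z)
P=f(j,[(349,247),(523,252)],.02);print("base edge",P)
d=P[1]-P[0];print("yaw",np.degrees(np.arctan2(-d[0],d[1])),np.hypot(*d[:2]))
print("rails",f(j,[(360,255),(375,255),(418,255),(432,255)],.04))
print("block back",f(j,[(377,287),(414,287)],.05)); print("pivot",f(j,[(479,306)],.06))
print("hood mouth", f(j,[(359,327),(431,329)],.064))
D=f(r,[(396,183),(413,183),(389,356),(405,356)],.044)
b=D[:2].mean(0);t=D[2:].mean(0);v=t-b;print("drift",b,t,(b+t)/2,np.hypot(*v[:2]),np.degrees(np.arctan2(v[1],v[0])))
E
```

```text
base edge [[0.52264351 0.00623711 0.02      ]
 [0.52780806 0.18130241 0.02      ]]
yaw -1.6897727992995797 0.17514146407814699
rails [[0.52760975 0.01901476 0.04      ]
 [0.52761805 0.03346723 0.04      ]
 [0.52764274 0.07489009 0.04      ]
 [0.52765107 0.0883737  0.04      ]]
block back [[0.55693672 0.03551621 0.05      ]
 [0.55695376 0.07095887 0.05      ]]
pivot [[0.57308296 0.13219451 0.06      ]]
hood mouth [[0.59256928 0.01871299 0.064     ]
 [0.59458444 0.08694565 0.064     ]]
drift [ 0.37415846 -0.21437702  0.044     ] [ 0.53613612 -0.26499341  0.044     ] [ 0.45514729 -0.23968522  0.044     ] 0.16970203447094465 -17.35350060531282
```

```bash
cat >> h.py <<'E'
DC=np.array([.4551,-.2397]); DY=162.7
J0=np.array([.593,.0525]); JY=-1.7
def j2w(x,y,a=None):
    c,s=np.cos(np.radians(JY)),np.sin(np.radians(JY)); return J0+np.array([c*x-s*y,s*x+c*y])
def st(): 
    s=env.read_state(); print("t",round(s["clock"],2),np.round(s["position"],4),np.round(s["tool_rot"],2),"F",np.round(s["force"],1),"op",round(s["opening"],3),"ff",s["finger_force"]); return s
E
python3 - <<'E'
from h import *
env.goto([*DC,.12],[180,0,DY]); env.gripper_to(.6,35)
print(env.move_straight([*DC,.017],rate=.12,force_limit=15)); st()
env.gripper_to(0.0,35); st()
env.move_straight([*DC,.10],rate=.12); st()
# pre-push pose: grip at jig x=-36-85-40
x=j2w(-.175,0)
env.goto([*x,.10],[180,0,180+JY]); st(); env.dwell(.2)
p=env.grab_frame("wrist"); import pickle; pickle.dump(p,open("wp.pkl","wb"))
cv2.imwrite("pics/wp.png",cv2.resize(p["image"],(800,600),interpolation=cv2.INTER_CUBIC))
for q in (.0,-.065): print(proj(p,[*j2w(q,0),.04])/.64)
E
```

```text
False
t 8.16 [ 0.4557 -0.2399  0.0176] [1.8000e+02 8.0000e-02 1.6271e+02] F [1.4 1.1 0.8] op 0.603 ff 0.0
t 8.87 [ 0.4551 -0.2397  0.0171] [180.     0.   162.69] F [ 0.3 -0.4  1.4] op 0.178 ff 34.99490825459361
t 9.71 [ 0.4542 -0.2394  0.0991] [ 1.7999e+02 -1.2000e-01  1.6268e+02] F [-0.1 -0.4 -2.7] op 0.177 ff 34.99031343497336
t 10.86 [0.4182 0.0573 0.0998] [-1.7998e+02 -2.0000e-02  1.7827e+02] F [ 0.8 -0.4 -2.4] op 0.18 ff 34.99026990495622
[[403.62162812 587.01388555]]
[[403.5726272  497.68074259]]
```

View pics/wp.png

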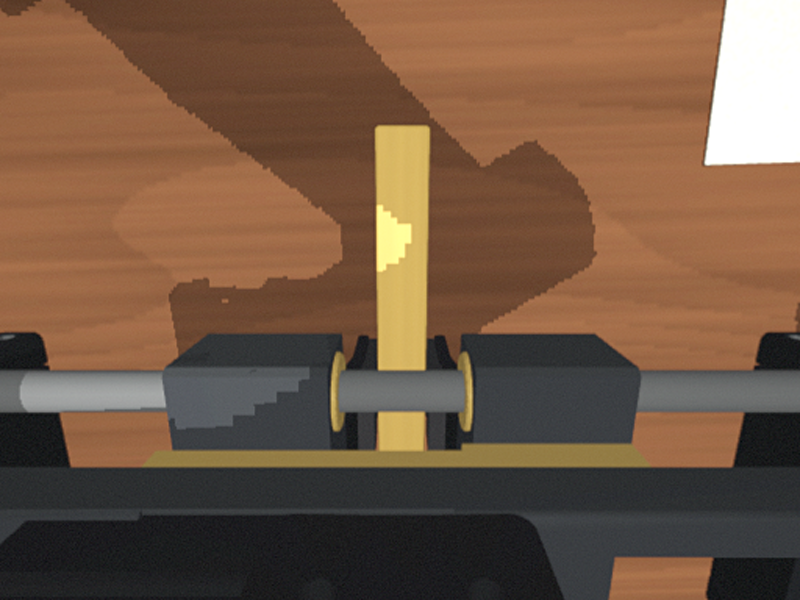

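The bar is gripped straight; its back end is at (403,126). The front is hidden behind the gripper. The channel leaves ±13 mm to the sides, so I'll lower the drift and tap.

```bash
cat >> h.py <<'E'
Z=.018
def tip(): # jig x of tip
    s=env.read_state(); d=np.array(s["position"][:2])-J0; a=np.radians(JY); return d@[np.cos(a),np.sin(a)]+.085
def gx(t): return [*j2w(t-.085,0),Z]
def tap(t,back=.012,fl=12,rate=.025):
    h=env.move_straight(gx(t),rate=rate,force_limit=fl); f=env.read_state()["force"]; x=tip()
    env.move_straight(gx(x-back),rate=.05); env.dwell(.5)
    s=env.read_state(); print("tap",t,h,"tip",round(x,4),"F",np.round(f,1),"after",np.round(s["force"],1),"t",round(s["clock"],2)); return h,x
E
python3 - <<'E'
from h import *
import pickle
p=pickle.load(open("wp.pkl","rb")); b=onplane(p,[(403*.64,126*.64)],.127)[0]; print("bar back",b, np.hypot(*(b[:2]-[.4182,.0573])))
print(env.move_straight([*j2w(-.175,0),Z],rate=.12,force_limit=15)); st()
env.move_straight(gx(-.048),rate=.08,force_limit=8); env.dwell(.4); st()
tap(-.033); tap(-.027)
q=env.grab_frame("top"); cv2.imwrite("pics/t1.png",cv2.resize(q["image"][110:230,170:330],(800,600),interpolation=cv2.INTER_CUBIC))
E
```

```text
bar back [0.33391355 0.05975549 0.127     ] 0.08432220796870032
False
t 11.94 [0.4187 0.0579 0.0184] [1.7998e+02 6.0000e-02 1.7831e+02] F [ 0.5 -0.  -2.7] op 0.176 ff 34.990378227084875
t 13.02 [0.4599 0.0565 0.0181] [-180.      0.    178.31] F [-0.   0.1 -2.9] op 0.181 ff 34.9904419016093
tap -0.033 False tip -0.034 F [-3.4  0.2 -1.9] after [-0.1 -0.3 -2.4] t 14.68
tap -0.027 False tip -0.0278 F [-4.9  0.1 -1.9] after [-1.2 -0.3 -1.3] t 16.49
```

View pics/t1.png

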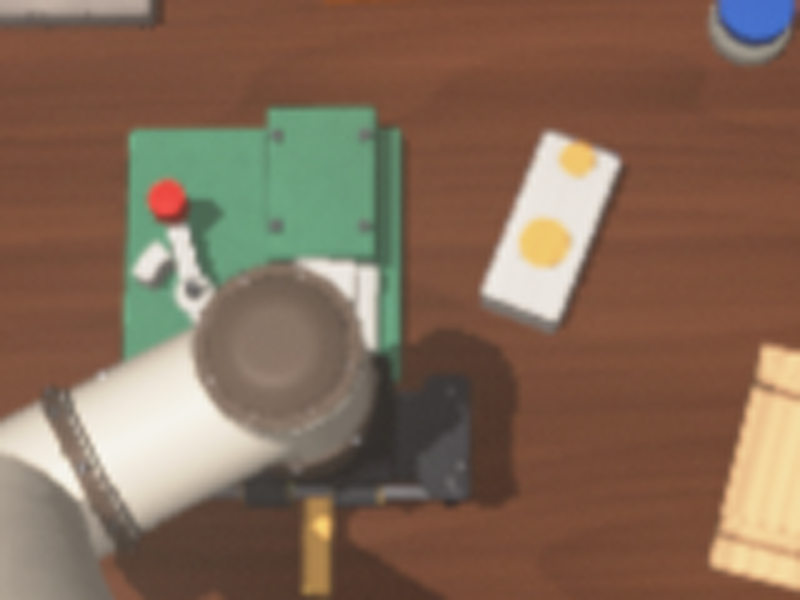

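The drift is centred on the channel (its bar shows at (317,550)) and the lever is untouched, with the knob at (167,200). The contact forces of 3–5 N fit sliding friction, so I'll keep tapping.

```bash
python3 - <<'E'
from h import *
t=-.020
for i in range(7):
    h,x=tap(t)
    if h: break
    t+=.007
h,x=tap(x+.008,fl=15)
E
```

```text
tap -0.02 False tip -0.0221 F [-5.7  2.7 -0.2] after [-0.2  0.2 -2.8] t 18.42
tap -0.013000000000000001 False tip -0.0153 F [-6.8  2.9 -0.6] after [-0.4 -0.7 -2.9] t 20.34
tap -0.006000000000000001 False tip -0.0107 F [-10.    2.6   0.5] after [-0.1 -1.  -2.3] t 22.32
tap 0.0009999999999999992 True tip -0.0116 F [-0.1  0.6 -2.7] after [ 0.6  0.2 -3.1] t 23.87
tap -0.003604134384811948 True tip -0.0118 F [ 0.4  0.  -3.4] after [-0.4 -0.1 -2.7] t 25.5
```

Two successive taps stopped at the same place (tip at −11.7 mm, force climbing past 15 N), so the block is home. Next I'll lay the drift back.

```bash
python3 - <<'E'
from h import *
env.move_straight(gx(-.090),rate=.12); 
env.move_straight([*j2w(-.175,0),.10],rate=.12)
env.goto([*DC,.10],[180,0,DY]); st()
p=env.grab_frame("top"); cv2.imwrite("pics/t2.png",cv2.resize(p["image"][110:230,170:330],(800,600),interpolation=cv2.INTER_CUBIC))
env.move_straight([*DC,.022],rate=.1,force_limit=15); env.dwell(.2)
print(env.move_straight([*DC,.0155],rate=.01,force_limit=3)); st()
env.gripper_to(.35); env.dwell(.2); st()
env.gripper_to(.6); env.move_straight([*DC,.15],rate=.15)
# jig look
env.goto([*j2w(-.06,.03),.30],[180,0,180+JY]); env.dwell(.2)
p=env.grab_frame("wrist"); import pickle; pickle.dump(p,open("wk.pkl","wb"))
im=p["image"]; cv2.imwrite("pics/wk.png",cv2.resize(im[40:240],(800,312*1),interpolation=cv2.INTER_CUBIC))
for n in("knob",):
    for r in env.search_frame(p,n)[:2]: print(n,r["xyz"],r["score"])
q=env.grab_frame("top")
for n in("knob",):
    for r in env.search_frame(q,n)[:2]: print(n,r["xyz"],r["score"])
for n,c in(("pivot",[*j2w(-.021,.08),.06]),("knob",[*j2w(-.021+.0531,.08+.0142),.091]),("back",[*j2w(-.0125,0),.05])): print(n,c,proj(p,c)/.64)
st()
E
```

```text
t 28.18 [ 0.455  -0.239   0.0996] [ 1.7999e+02 -5.0000e-02  1.6275e+02] F [-0.5  0.6 -2.8] op 0.178 ff 34.8802777659148
True
t 29.88 [ 0.4552 -0.2398  0.0172] [-1.7998e+02 -2.0000e-02  1.6273e+02] F [0.3 0.  4. ] op 0.179 ff 34.93560120463371
t 30.68 [ 0.454  -0.2394  0.0163] [-1.8000e+02 -1.5000e-01  1.6267e+02] F [-0.1 -0.   0.3] op 0.35 ff 0.0
knob [0.5627, 0.1315, 0.0554] 0.62
knob [0.6591, -0.3862, 0.073] 0.67
pivot [np.float64(0.5743825424643018), np.float64(0.13308777993533805), 0.06] [[456.10873933 301.9235413 ]]
knob [np.float64(0.6278804317026496), np.float64(0.14570625238811394), 0.091] [[474.20556993 367.58764626]]
back [np.float64(0.5805055017485077), np.float64(0.052870828051063884), 0.05] [[372.01854935 307.81102346]]
t 34.18 [0.5339 0.0839 0.2999] [-1.7999e+02 -1.0000e-02  1.7826e+02] F [-0.1  0.2  0.1] op 0.597 ff 0.0
```

```bash
python3 - <<'E'
import cv2,pickle,numpy as np
from h import proj,j2w
p=pickle.load(open("wk.pkl","rb")); im=p["image"].copy()
f=5; x0,y0=200,130
c=cv2.resize(im[y0:y0+120,x0:x0+160],None,fx=f,fy=f,interpolation=cv2.INTER_CUBIC)
for X in ([*j2w(-.021,.08),.06],[*j2w(.0321,.0942),.091],[*j2w(-.0125,0),.05],[*j2w(0,.035),.064],[*j2w(0,-.035),.064]):
    u=(proj(p,X)[0]-[x0,y0])*f; cv2.circle(c,tuple(int(v) for v in u),4,(255,0,255),1)
cv2.imwrite("pics/wk2.png",c)
E
```

```text
(no output)
```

View pics/wk2.png

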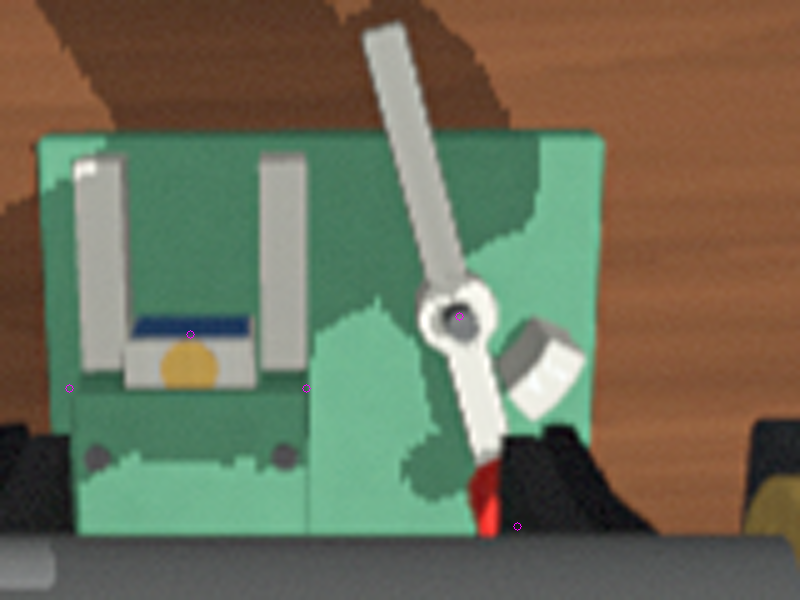

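View pics/t2.png

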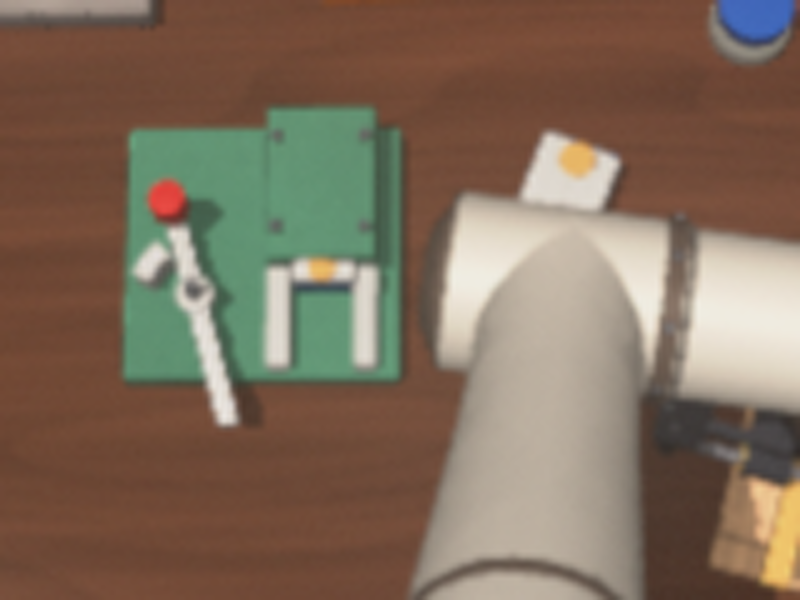

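The block sits just inside the mouth, its blue face at (190,335) in `wk2`, where the model puts it. The pivot and hood overlays also fit, and the knob is partly visible at (485,500), consistent with a = 1.309. The `t2` view shows the knob at (167,200); I'll check that numerically, then grasp, lift and swing.

```bash
cat >> h.py <<'E'
def kn(a,z): return [*j2w(-.021+.055*np.sin(a),.08+.055*np.cos(a)),z]
E
python3 - <<'E'
from h import *
q=env.grab_frame("top"); print("knob top cam",onplane(q,[(203.4,150)],.091)[0], "model",kn(1.309,.091))
Y=[180,0,180+JY]
env.goto(kn(1.309,.13),Y)
print(env.move_straight(kn(1.309,.062),rate=.08,force_limit=8)); st()
env.gripper_to(0,25); st()
env.move_straight(kn(1.309,.079),rate=.05,force_limit=25); st()
E
```

```text
knob top cam [0.62519049 0.14073005 0.091     ] model [np.float64(0.6279074191968682), np.float64(0.14574035164086777), 0.091]
False
t 36.06 [0.6284 0.1459 0.0626] [1.7998e+02 7.0000e-02 1.7831e+02] F [0.2 1.6 0.1] op 0.597 ff 0.0
t 36.67 [0.6281 0.1462 0.0622] [1.7997e+02 3.0000e-02 1.7831e+02] F [-1.5  0.7  0.3] op 0.267 ff 24.999073427170515
t 37.17 [0.6277 0.146  0.0789] [179.97  -0.   178.29] F [ 0.9  3.3 -5.7] op 0.267 ff 25.00101695302874
```

```bash
python3 - <<'E'
from h import *
for a in np.linspace(1.309,0,10)[1:]:
    if env.move_straight(kn(a,.079),rate=.08,force_limit=25): print("hit",a); break
    print(round(a,2),np.round(env.read_state()["force"],1))
env.dwell(.2); st()
p=env.grab_frame("side"); cv2.imwrite("pics/s1.png",cv2.resize(p["image"][180:270,150:270],(800,600),interpolation=cv2.INTER_CUBIC))
E
```

```text
1.16 [ 1.8  1.4 -5.8]
1.02 [ 0.1  1.4 -5.6]
0.87 [ 0.4  1.9 -5.7]
0.73 [-0.4  1.2 -6.1]
0.58 [ 0.5  1.8 -4.9]
0.44 [ 0.8  2.1 -5.7]
0.29 [ 0.1  2.6 -4.7]
0.15 [ 0.   2.3 -4.8]
0.0 [ 0.4  2.5 -3.7]
t 39.62 [0.5759 0.1881 0.0789] [-1.8000e+02 -3.0000e-02  1.7829e+02] F [-0.1  1.2 -5.1] op 0.269 ff 25.004209829494357
```

```bash
python3 - <<'E'
from h import *
for z in (.072,.067,.0625):
    h=env.move_straight(kn(0,z),rate=.04,force_limit=12); s=st()
    if h: break
p=env.grab_frame("side"); cv2.imwrite("pics/s2.png",cv2.resize(p["image"][180:270,150:270],(800,600),interpolation=cv2.INTER_CUBIC))
E
```

```text
t 39.99 [0.5759 0.188  0.0715] [-1.7998e+02 -3.0000e-02  1.7830e+02] F [-0.3  2.5 -4. ] op 0.27 ff 25.00529823359102
t 40.27 [0.576  0.1881 0.0667] [-1.7999e+02 -1.0000e-02  1.7830e+02] F [-0.4  1.5 -4. ] op 0.266 ff 25.004710969515145
t 40.52 [0.5762 0.1881 0.0625] [1.8000e+02 2.0000e-02 1.7831e+02] F [ 0.4  2.3 -4.5] op 0.267 ff 25.002264082431793
```

```bash
python3 - <<'E'
from h import *
print(env.move_straight(kn(0,.0605),rate=.01,force_limit=8)); st()
env.gripper_to(.5); env.dwell(.2); st()
env.move_straight(kn(0,.14),rate=.12)
env.goto([.40,.0,.32],[180,0,180]); env.dwell(.2); st()
p=env.grab_frame("wrist"); a=cv2.resize(p["image"],(512,384)); q=env.grab_frame("side"); t=env.grab_frame("top")
A=cv2.resize(q["image"][180:270,150:270],(400,300),interpolation=cv2.INTER_CUBIC)
B=cv2.resize(t["image"][110:230,170:330],(400,300),interpolation=cv2.INTER_CUBIC)
C=cv2.resize(q["image"][140:210,260:353],(400,300),interpolation=cv2.INTER_CUBIC)
D=cv2.resize(t["image"][150:270,280:440],(400,300),interpolation=cv2.INTER_CUBIC)
cv2.imwrite("pics/f.png",np.vstack([np.hstack([A,B]),np.hstack([C,D])]))
for n in("knob","drift_center"):
    for x,l in((t,"top"),(q,"side")):
        for r in env.search_frame(x,n)[:2]: print(n,l,r["xyz"],r["score"])
E
```

```text
True
t 40.82 [0.577  0.1885 0.062 ] [1.7997e+02 1.3000e-01 1.7835e+02] F [ 0.1 -0.2  3.9] op 0.263 ff 25.00199783127755
t 41.7 [0.5761 0.1888 0.0604] [1.7996e+02 1.0000e-02 1.7832e+02] F [ 0.3 -1.   0.3] op 0.498 ff 0.0
t 43.92 [0.4004 0.0005 0.3191] [-1.7995e+02 -1.2000e-01 -1.7997e+02] F [ 0.2 -0.2  0.5] op 0.498 ff 0.0
knob top [0.5737, 0.15, 0.0544] 0.68
knob side [0.5679, 0.1427, 0.0551] 0.69
knob side [0.5944, 0.0943, 0.0218] 0.67
drift_center top [0.2275, -0.2861, 0.0251] 0.73
drift_center top [0.4527, -0.2379, 0.0434] 0.59
drift_center side [0.4431, -0.2343, 0.0449] 0.71
```

View pics/f.png

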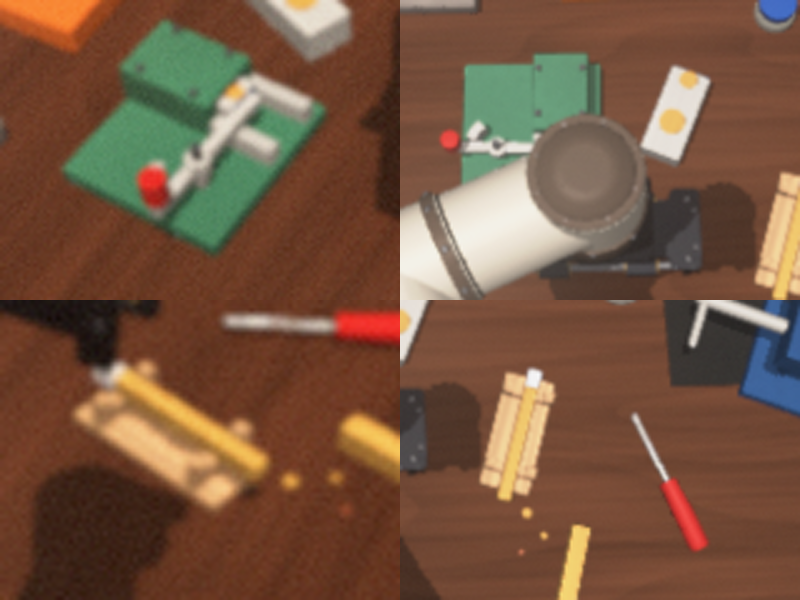

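The final views show the keeper arm across the channel behind the block, running from the knob at (152,185) to its end at (255,95). The lever seated at the same height it was gripped at, so it is fully down. The drift lies in its rest at (520,435), and the bystanders in view haven't moved.

```bash
python3 -c "
from workcell import env
print(env.close_job())"
```

```text
the job is handed in; nothing more can be done
None
```

The job is done and handed in, at about 44 s of the 70 s allowed: the block is home against the stop, the drift is back in its rest, and the keeper lever is down in the other notch behind the block.

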